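# Tip the spice jar into the empty lane of the drawer insert

### The arm

A 6-joint arm with a two-finger parallel gripper is mounted at the origin on a cart in front of the work surface, level with it; the furniture and walls round the work are solid. World frame = base frame: x ahead of the robot, y to its left, z up, the work surface at z = 0. Lengths are in m, angles in rad, forces in N, time in s.
With the tool pointing down it reaches from about 0.425 to 0.95 m from the base axis. Payload 3.5 kg.
Tool frame: the origin (TCP) lies midway between the tips of the shut fingers; the grasp point (between the pads) lies 19 mm behind it (manip.grip_depth is the distance from the TCP to the grasp point, in m); z points along the fingers, y is the line along which they close (so a half turn about z gives the same grasp; the last joint's range is limited). The gripper opens to 85 mm and grips with 20 to 120 N. Pads are 22 mm wide; open, the fingers measure 114 mm over their backs; the gripper's body (76 mm by 85 mm) begins 54 mm behind the grasp point. The pads swing forward as they close: fully open they stand 13 mm farther back than shut.
Start: joints at [-1.455, 0.286, 1.577, -0, 1.279, -0.15], TCP at [0.177, -0.651, 0.231] pointing down, gripper open.
Joint ranges: [-2.77, 2.77], [-0.9, 2.22], [0.21, 2.48], [-1.53, 4.67], [0.24, 2.81], [-2.84, 2.84]. Speed limits (rad/s): [2.79, 2.79, 3.14, 3.14, 3.14, 3.14].

### API

Orientations are given as a unit quaternion [w, x, y, z].
In Python, from cell import monitor, grab_frame, job_done, manip gives the robot as it stands.
- The arm moves only by the shell command python3 -m inch 'ROWS' [FORCE]. ROWS is JSON, one flat list of numbers, 5 for each row, row after row: the shift along the tool's x, y, z in cm, then the turn about the tool's z in rad, then the closure in counts, from 0 (fully open) to 255 (shut). In form: [x, y, z, roll, claw, x, y, z, roll, claw, ...]. A call has exactly 10 rows; each row is the pose to reach, as a shift and turn from the pose commanded when the call began, along the tool's axes at that moment; what a row does not reach only later rows make up. A row lasts 1/10 s, in which the tool goes at most 50 mm and 8.59 degrees, less where a joint would pass 70% of its speed; a pose out of reach is approached as far as the arm can. A call with a gripper value outside its range is refused whole. The fingers move at their own pace and stop on an object; FORCE is the grip in N (left out, the last holds). Time passes only in rows, so rows that repeat a pose let the fingers close, or fill a call up. It gives the time, the measured TCP pose, the force, the opening and the grip force at its end, in the units of the state.
- monitor.observe(): the state, without advancing time (a new reading comes with each control period).
- grab_frame(name): name is "scene" or "top"; returns a dict with "pixels" (400x640x3 uint8, blue, green, red), "z_map" (400x640 float32, m along the optical axis (not along the pixel's ray), 0 where there is no reading), "K" (3x3 intrinsics, pixels), "camera_from_world" (4x4, takes a point from world to camera coordinates). Camera axes: x right, y up, looking along -z (the intrinsics and any distortion apply to the point x, -y, -z); pixel columns grow to the right and rows downward; lengths in m; the calibration is good to about 2 mm. A picture is of the moment at which its call begins.
- job_done(): hands the job in; it is judged then, once.
The state is a dict: "time_s": time; "joints": joint angles; "joint_velocities": joint speeds; "tau": joint torques, N m; "tool_pos": TCP position; "eef_rot": TCP orientation; "force": force on the tool from outside, world axes, zero at the start; "moment": the same for the moment, N m; "grip_width": finger opening in m; "finger_force": force on a finger pad.
Only numpy, scipy, OpenCV 4.12 (cv2) and the standard library are available. Lean on these libraries where they do the work, as an engineer would, in place of code of your own. Each camera call takes 0.05 s, during which the arm holds its last target. There are 200 camera calls.

### The job

Tidy the standing red spice jar into the one empty lane of the wooden drawer insert, using only pushes of the fingertips and never lifting it: slide it upright to the open front of that lane, in line with it, then tip it over with a push near its top so that it falls into the lane, lid to the back. Then push its bottom until the lid meets the cross rail at the end of the lane, so that it no longer sticks out at the front. Do not disturb the other jars or the things lying about.

Things in the scene. Friction and masses are not known exactly. Their poses are not given: they have to be found in the camera images.
- red_jar: Round spice jar, orange-red, pale label, black screw cap, standing alone between robot and insert. 41 mm diameter, 85 mm tall (top 15 mm: cap, 37 mm diameter), 0.08 to 0.17 kg. Origin: centre of its underside; z axis towards the cap. Friction 0.45 to 0.75: pushed below 25 mm height it slides upright, above 45 mm it tips over. The insert's front edge stops its foot.
- empty_lane: Invisible point in the empty lane (any of the three left ones): where the centre of the jar's underside belongs when it lies home, lid at the cross rail. 6 mm behind the insert's front edge, mid-lane, 24.5 mm above the worktop (4 mm floor + jar radius). x axis level along the lane away from the open front, y across it to the left, z up. The cross rail's face is 85 mm from here along x.
- insert: Light wood drawer insert, 194 long, 212 wide, fixed; four lanes open to the front, more jars behind the cross rail. Origin: on the worktop, under the front edge, middle of the 2nd lane from left; x along the lanes to the back, y left. Lanes at y = 51, 0, -51, -102 mm, each 46 wide, 91 long. Floor 4 mm; dividers 5 thick, 22 high, round-topped; side rails 8 thick, 30 high; cross rail 26 high.
- dark_jar: Bystander: spice jar of the same size, dark contents, white cap, lying loose in one of the three left lanes. Origin: centre of its underside; z axis along the jar to its cap.
- yellow_jar: Bystander: spice jar of the same size, yellow contents, black cap, lying loose in one of the three left lanes. Same origin and axes.
- green_jar: Bystander: spice jar of the same size, green contents, black cap, lying loose in the insert's right-hand lane. Same origin and axes.
- salt_pot: Bystander: open turned wooden pot, 62 mm in diameter, 50 mm tall, loose, at the front to the right. Origin: centre of its underside.
- garlic: Bystander: bulb of garlic, 60 mm in diameter, 59 mm tall, loose, to the right of the insert. Origin: centre of its underside.
Things that resemble listed ones, but are neither listed nor needed, are in the scene too. Leave any turquoise look-alike of the red_jar alone.

How it is judged:
On the way, in this order (a step that is already met when the one before it is completed fails the run):
1. the red jar stands upright in front of the open end of the empty lane (its middle within 10 mm of the lane's middle line and 15 to 50 mm in front of the insert's edge) (angle between red_jar's own z axis and vertical below 0.15 rad and x of red_jar in the frame of empty_lane between -0.056 and -0.021 m and y of red_jar in the frame of empty_lane between -0.01 and 0.01 m), for 0.2 s.
2. the red jar has fallen over into the empty lane and lies between its dividers, lid to the back (angle between red_jar's own z axis and vertical above 1.45 rad and angle between the z axis of red_jar and the x axis of empty_lane, either way round below 0.12 rad and x of red_jar in the frame of empty_lane between -0.055 and 0.006 m and y of red_jar in the frame of empty_lane between -0.007 and 0.007 m and z of red_jar in the frame of empty_lane between -0.006 and 0.006 m), for 0.2 s.
At the end, for the whole second after the job is handed in: The red jar lies at rest in the empty lane on the insert's floor, its lid within 5 mm of the cross rail and so its bottom behind the insert's front edge; every other loose thing is within 15 mm of where it stood (angle between red_jar's own z axis and vertical above 1.5 rad and angle between the z axis of red_jar and the x axis of empty_lane, either way round below 0.1 rad and x of red_jar in the frame of empty_lane between -0.005 and 0.005 m and y of red_jar in the frame of empty_lane between -0.006 and 0.006 m and z of red_jar in the frame of empty_lane between -0.005 and 0.005 m and linear speed of red_jar below 0.02 m/s and distance of each of dark_jar, yellow_jar, green_jar, salt_pot, garlic from where it was at the start of the episode below 0.015 m); the robot touches nothing.
It fails at once if the red jar is lifted: more than 15 mm off the worktop while upright, or its underside's centre above 45 mm at any time ((angle between red_jar's own z axis and vertical below 0.4 rad and height (world z) of red_jar above 0.015 m) or height (world z) of red_jar above 0.045 m).
It fails at once if the red jar falls over anywhere but into the empty lane (angle between red_jar's own z axis and vertical above 1.2 rad and (x of red_jar in the frame of empty_lane below -0.06 m or y of red_jar in the frame of empty_lane below -0.025 m or y of red_jar in the frame of empty_lane above 0.025 m)).
It fails at once if another jar or a thing on the worktop is moved by more than 15 mm (distance of any of dark_jar, yellow_jar, green_jar, salt_pot, garlic from where it was at the start of the episode above 0.015 m).
It also fails if it takes over 54 s, if anything falls off the work surface, if the arm or the gripper's body presses on something with over 40 N, if the wrist force passes 120 N, or if a joint passes its speed limit or range.

## Working session

There is one attempt and no reset: what is moved stays moved. The work goes in short steps, Python scripts to look and compute and a shell command to move; the robot and the scene stay as the last step left them, time stands still between calls to the robot, and variables do not carry over. Pictures are saved under pics/ and viewed, at most 10 in all, crops included, and the job is handed in when it is done.

```bash
mkdir -p pics; ls; python3 - <<'E'
from cell import monitor, grab_frame, manip
import cv2, numpy as np
s=monitor.observe(); print({k:np.round(v,3).tolist() for k,v in s.items()})
for n in("scene","top"):
    f=grab_frame(n); cv2.imwrite(f"pics/{n}0.png",f["pixels"]); np.savez(f"{n}0.npz",**f); print(n,f["K"].tolist(),np.round(f["camera_from_world"],3).tolist(),[k for k in f])
print([a for a in dir(manip) if a[0]!='_'])
E
```

```text
pics
{'time_s': 0.0, 'joints': [-1.455, 0.287, 1.578, 0.0, 1.279, -0.15], 'joint_velocities': [0.0, -0.001, -0.0, 0.0, 0.0, 0.0], 'tau': [0.0, -40.598, -29.262, -0.0, 0.006, 0.0], 'tool_pos': [0.177, -0.651, 0.23], 'eef_rot': [-0.001, 0.991, 0.133, 0.0], 'force': [-0.105, -0.287, 0.74], 'moment': [-0.012, 0.024, -0.043], 'finger_force': 0.0, 'grip_width': 0.086}
scene [[423.8571712639658, 0.0, 318.5041928012483], [0.0, 423.8571712639658, 196.5015586902333], [0.0, 0.0, 1.0]] [[0.897, -0.442, -0.02, -0.554], [0.237, 0.442, 0.865, 0.071], [-0.374, -0.78, 0.501, -1.106], [0.0, 0.0, 0.0, 1.0]] ['pixels', 'z_map', 'K', 'camera_from_world']
top [[450.5523557303819, 0.0, 308.70886482549844], [0.0, 450.5523557303819, 197.1743213753393], [0.0, 0.0, 1.0]] [[0.002, -1.0, 0.006, -0.49], [0.992, 0.003, 0.124, -0.413], [-0.124, 0.006, 0.992, -0.888], [0.0, 0.0, 0.0, 1.0]] ['pixels', 'z_map', 'K', 'camera_from_world']
['MotionError', 'grip_depth']
```

View pics/scene0.png

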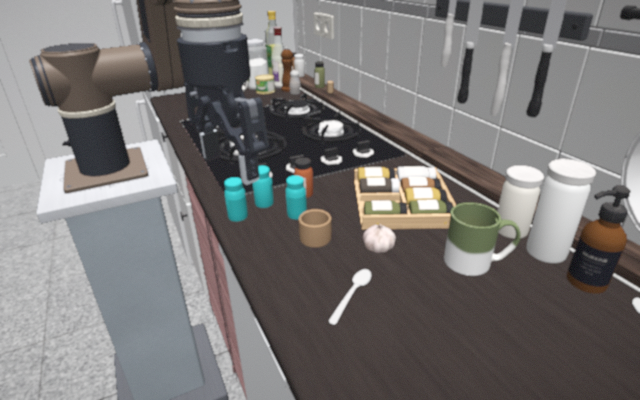

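View pics/top0.png

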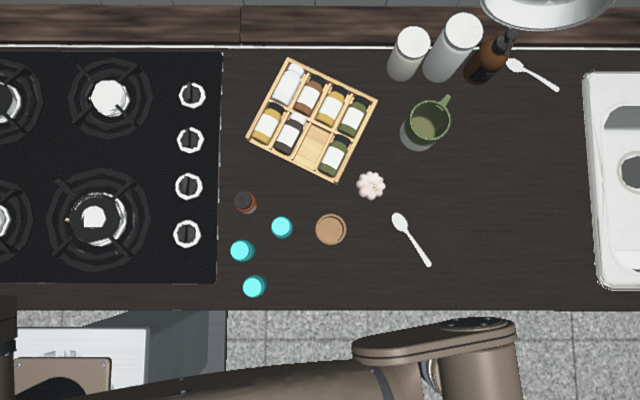

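The scene picture shows the red jar at about (303,178), with three turquoise look-alikes beside it. In the top picture:
- **Red jar:** orange-red with a black cap, at (245,203). It is the only one that fits; the turquoise ones at (281,227), (242,251) and (254,287) are to be left alone.
- **Lanes:** the third from the left, at about (312,148), is empty.
- **Bystanders:** the pot is at (331,229) and the garlic at (371,185).

Next I'll confirm this in an enlarged crop and measure.

```bash
cat > h.py <<'E'
import numpy as np, cv2
def load(n): return dict(np.load(n))
def cloud(f):
    K,T=f["K"],np.linalg.inv(f["camera_from_world"]); z=f["z_map"]; v,u=np.mgrid[:z.shape[0],:z.shape[1]]
    p=np.stack([(u-K[0,2])/K[0,0]*z,-(v-K[1,2])/K[1,1]*z,-z],-1)
    w=p@T[:3,:3].T+T[:3,3]; w[z==0]=np.nan; return w
def ray(f,u,v,h):
    K,T=f["K"],np.linalg.inv(f["camera_from_world"])
    d=T[:3,:3]@np.array([(u-K[0,2])/K[0,0],-(v-K[1,2])/K[1,1],-1]); o=T[:3,3]; return o+d*(h-o[2])/d[2]
E
python3 - <<'E'
from h import *
f=load("top0.npz"); w=cloud(f); im=f["pixels"]; hsv=cv2.cvtColor(im,cv2.COLOR_BGR2HSV)
cv2.imwrite("pics/crop.png",cv2.resize(im[50:300,220:400],None,fx=2.4*1.0,fy=2.4,interpolation=cv2.INTER_CUBIC)[:600])
# insert: wood colour, low height
H,S,V=cv2.split(hsv); reg=np.zeros(H.shape,bool); reg[50:190,240:385]=1
m=reg&(w[...,2]>0.012)&(w[...,2]<0.06)
n,l,st,c=cv2.connectedComponentsWithStats(m.astype(np.uint8)); i=1+np.argmax(st[1:,4]); 
P=w[l==i]; r=cv2.minAreaRect(P[:,:2].astype(np.float32)); print("rect",r,cv2.boxPoints(r).round(4).tolist(),st[i])
# tall things on top view
m=(w[...,2]>0.03)&(w[...,2]<0.12); m[:, :200]=0; m[:185]=0; m[300:]=0;m[:,420:]=0
m2=(w[...,2]>0.03)&(w[...,2]<0.12)
for mm in (m,):
  n,l,st,c=cv2.connectedComponentsWithStats(mm.astype(np.uint8))
  for i in range(1,n):
    if st[i,4]>40:
      q=w[l==i]; t=q[q[:,2]>np.nanmax(q[:,2])-0.006]; print(c[i].round(1),st[i,4],"top z",t[:,2].max().round(4),"mid",((t.min(0)+t.max(0))/2).round(4),"ext",np.ptp(t,axis=0).round(3))
print("garlic",ray(f,371,185,.03),"pot",ray(f,331,229,.05))
f=load("scene0.npz"); hsv=cv2.cvtColor(f["pixels"],cv2.COLOR_BGR2HSV); ws=cloud(f)
m=cv2.inRange(hsv,(3,120,60),(14,255,255)); m[:150]=0;m[215:]=0;m[:,:280]=0;m[:,330:]=0
q=ws[m>0]; print("red body scene",m.sum()/255,np.nanmedian(q,0),np.nanmin(q,0),np.nanmax(q,0))
E
```

```text
rect ((0.5784031748771667, -0.4934401512145996), (0.21275968849658966, 0.19502681493759155), 63.74285125732422) [[0.4438999891281128, -0.5457000136375427], [0.6187999844551086, -0.6320000290870667], [0.7128999829292297, -0.44119998812675476], [0.5379999876022339, -0.3549000024795532]] [ 245   58  132  126 7713]
[370.3 190.3] 279 top z 0.0587 mid [ 0.4339 -0.6136  0.0557] ext [0.003 0.011 0.006]
[244.  201.8] 405 top z 0.0897 mid [ 0.4018 -0.3608  0.0867] ext [0.033 0.033 0.006]
[330.1 229. ] 231 top z 0.0529 mid [ 0.3484 -0.5306  0.0499] ext [0.059 0.059 0.006]
[281.  227.2] 364 top z 0.0901 mid [ 0.3508 -0.4335  0.0871] ext [0.032 0.032 0.006]
[241.6 250.4] 403 top z 0.0896 mid [ 0.3057 -0.358   0.0866] ext [0.032 0.034 0.006]
[253.8 285.9] 409 top z 0.0888 mid [ 0.2385 -0.3835  0.0859] ext [0.033 0.034 0.006]
garlic [ 0.43883524 -0.61523164  0.03      ] pot [ 0.34820919 -0.53245364  0.05      ]
red body scene 251.0 [ 0.40511416 -0.37891337  0.05368589] [ 0.38227349 -0.38491733  0.00177146] [ 0.46824778 -0.26680643  0.07221843]
```

View pics/crop.png

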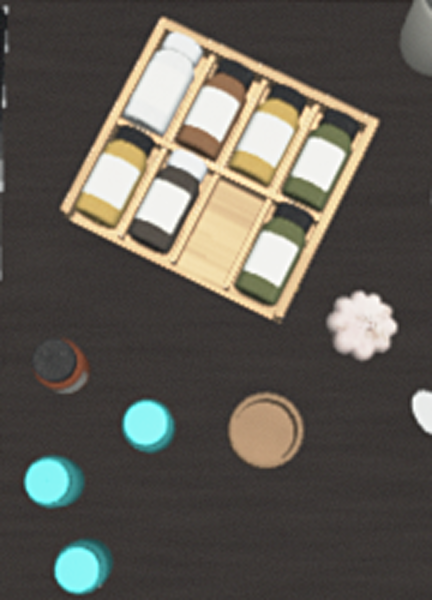

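The crop confirms it: red jar at the left front, and the third lane is empty between the dark and green jars. Lane heading is about -26.3°, and the lane point is at about (0.485, -0.476).

My plan is to push with two part-open fingertips, so the jar nests between them like a V.

```bash
cat >> h.py <<'E'
A=np.deg2rad(-26.26); X=np.array([np.cos(A),np.sin(A)]); Y=np.array([-X[1],X[0]])
E0=np.array([.4851,-.4758])
def toworld(p): return E0+p[0]*X+p[1]*Y
def tolane(w): d=np.asarray(w)[:2]-E0; return np.array([d@X,d@Y])
def go(lane_xy,z,head):   # head: tool x heading relative to lane (deg)
    from cell import monitor
    from scipy.spatial.transform import Rotation as R
    s=monitor.observe(); q=s["eef_rot"]; r=R.from_quat([q[1],q[2],q[3],q[0]]).as_matrix()
    d=np.r_[toworld(lane_xy),z]-s["tool_pos"]; cur=np.arctan2(r[1,0],r[0,0]); roll=-(A+np.deg2rad(head)-cur); roll=(roll+np.pi)%(2*np.pi)-np.pi
    print("now lane",tolane(s["tool_pos"]).round(4),"z",round(s["tool_pos"][2],4),"head",round(np.rad2deg(cur-A),1),"| shift cm",(r.T@d*100).round(2),"roll",round(roll,3))
E
python3 - <<'E'
from h import *
J=tolane([.4018,-.3608]); G=np.array([-.055,0]); d=(G-J)/np.linalg.norm(G-J); h=np.rad2deg(np.arctan2(d[1],d[0]))
print("J",J,"dir",h,"len",np.linalg.norm(G-J),"start",J-.042*d); go(J-.042*d,.15,h)
w=cloud(load("top0.npz")); print(np.nanmedian(w[180:230,200:220,2]),np.nanmedian(w[180:230,224:232,2]))
E
```

```text
J [-0.12558427  0.0662758 ] dir -43.19687695654924 len 0.09682262402793937 start [-0.15620252  0.09502511]
now lane [-0.1987 -0.293 ] z 0.2301 head 41.5 | shift cm [ 28.89 -26.24   8.07] roll 1.478
0.005717201783256243 0.0001310369699734082
```

```bash
python3 -m inch '[3,-2.7,0,0.14,183, 6,-5.4,0,0.28,183, 9,-8.1,0,0.42,183, 12,-10.8,0,0.56,183, 15,-13.5,0,0.7,183, 18,-16.2,0,0.84,183, 21,-18.9,0,0.98,183, 24,-21.6,1,1.12,183, 27,-24.3,3,1.26,183, 28.9,-26.2,5,1.4,183]' 20; python3 - <<'E'
from h import *
go([-.1562,.0950],.018,-43.2)
E
```

```text
time_s: 1.1
tool_pos: [0.3884, -0.3204, 0.1808]
eef_rot: [-0.0, 0.842, -0.539, 0.0]
force: [0.2, -0.4, 0.1]
grip_width: 0.0237
finger_force: 0.0
now lane [-0.1555  0.0966] z 0.1808 head -39.0 | shift cm [ 0.04  0.17 16.28] roll 0.074
```

```bash
python3 -m inch '[0,0.1,2,0.074,183, 0,0.17,4,0.074,183, 0,0.17,6,0.074,183, 0,0.17,8,0.074,183, 0,0.17,10,0.074,183, 0,0.17,12,0.074,183, 0,0.17,14,0.074,183, 0,0.17,15.3,0.074,183, 0,0.17,16.3,0.074,183, 0,0.17,16.3,0.074,183]'; python3 - <<'E'
from h import *
from cell import grab_frame
go([-.055-.0276*.73,.0276*.684],.018,-43.2)
a=grab_frame("scene")["pixels"][110:260,200:360]; b=grab_frame("top")["pixels"][130:280,190:350]
cv2.imwrite("pics/a.png",cv2.resize(np.vstack([a,b]),None,fx=2,fy=2,interpolation=cv2.INTER_CUBIC))
E
```

```text
time_s: 2.1
tool_pos: [0.3851, -0.3224, 0.017]
eef_rot: [-0.0, 0.823, -0.568, -0.001]
force: [0.2, -0.1, -0.2]
grip_width: 0.024
finger_force: 0.0
now lane [-0.1575  0.0933] z 0.017 head -43.0 | shift cm [11.1  -0.17 -0.13] roll 0.004
```

View pics/a.png

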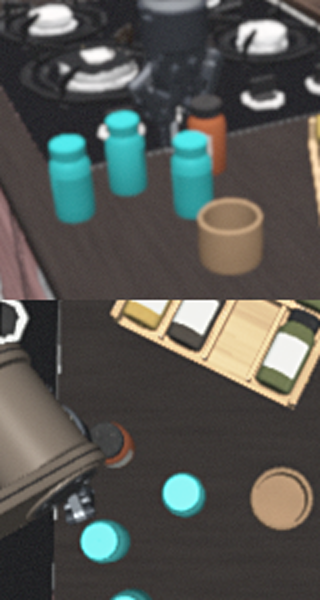

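The picture shows the gripper standing behind the jar on the hob side, with the jar's cap at about (110,440) in the crop and still upright. I'll start pushing gently.

```bash
python3 -m inch '[0.4,-0.05,-0.1,0,183, 0.8,-0.1,-0.1,0,183, 1.2,-0.17,-0.1,0,183, 1.6,-0.17,-0.1,0,183, 2.0,-0.17,-0.1,0,183, 2.4,-0.17,-0.1,0,183, 2.9,-0.17,-0.1,0,183, 3.4,-0.17,-0.1,0,183, 3.9,-0.17,-0.1,0,183, 4.4,-0.17,-0.1,0,183]'; python3 - <<'E'
from h import *
from cell import grab_frame
go([-.055-.0276*.73,.0276*.684],.018,-43.2)
for n in("scene","top"):
    f=grab_frame(n); hsv=cv2.cvtColor(f["pixels"],cv2.COLOR_BGR2HSV); w=cloud(f)
    m=cv2.inRange(hsv,(3,120,60),(12,255,255)); q=w[(m>0)&(w[...,2]>.005)&(w[...,2]<.1)&(w[...,0]<.52)&(w[...,0]>.36)&(w[...,1]>-.52)]; print(n,len(q),tolane(np.median(q,0)) if len(q) else "",q[:,2].max() if len(q) else "")
E
```

```text
time_s: 3.2
tool_pos: [0.4031, -0.3642, 0.0193]
eef_rot: [-0.0, 0.823, -0.568, -0.0]
force: [-1.3, 3.8, 2.2]
grip_width: 0.0241
finger_force: 1.6
now lane [-0.1229  0.0638] z 0.0193 head -43.0 | shift cm [6.55 0.03 0.13] roll 0.004
scene 276 [-0.09498042  0.02792134] 0.07318464599066743
top 8 [-0.08975008  0.02683057] 0.06605016522264995
```

```bash
python3 -m inch '[0.6,0,0,0,183, 1.2,0,0,0,183, 1.8,0,0,0,183, 2.4,0,0,0,183, 3.0,0,0,0,183, 3.6,0,0,0,183, 4.2,0,0,0,183, 4.8,0,0,0,183, 5.2,0,0,0,183, 5.2,0,0,0,183]'; python3 - <<'E'
from h import *
from cell import grab_frame
go([-.055-.0276*.73,.0276*.684],.018,-43.2)
for n in("scene","top"):
    f=grab_frame(n); w=cloud(f)
    l=np.stack([(w[...,:2]-E0)@X,(w[...,:2]-E0)@Y],-1)
    m=(w[...,2]>.074)&(w[...,2]<.0925)&(np.abs(l[...,0]+.07)<.05)&(np.abs(l[...,1]-.01)<.045)&(f["pixels"].max(-1)<110)
    q=l[m]; print(n,len(q),(q.min(0)+q.max(0))/2 if len(q) else "",np.ptp(q,axis=0) if len(q) else "")
    cv2.imwrite(f"pics/b_{n}.png",f["pixels"])
a=cv2.imread("pics/b_scene.png")[110:260,220:380]; b=cv2.imread("pics/b_top.png")[110:260,220:380]
cv2.imwrite("pics/b.png",cv2.resize(np.hstack([a,b]),None,fx=2.5,fy=2.5,interpolation=cv2.INTER_CUBIC))
E
```

```text
time_s: 4.3
tool_pos: [0.4218, -0.4132, 0.0195]
eef_rot: [0.0, 0.823, -0.568, 0.0]
force: [-0.6, 0.6, -0.1]
grip_width: 0.024
finger_force: 0.2
now lane [-0.0845  0.0281] z 0.0195 head -43.0 | shift cm [1.31 0.04 0.15] roll 0.004
scene 410 [-0.08134272  0.01696512] [0.07692506 0.07544829]
top 6 [-0.1070081  -0.00859786] [0.0053249  0.00357368]
```

View pics/b.png

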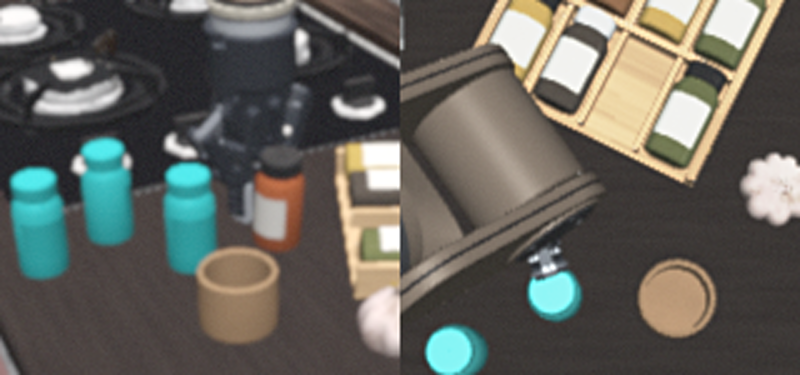

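The jar is upright at about (275,200) in the crop, with the fingers behind it. I'll finish this leg, back off, rise and realign with the lane.

```bash
python3 -m inch '[0.5,0,0,0,183, 0.9,0,0,0,183, 1.3,0,0,0,183, 1.3,0,0,0,183, 0.5,0,0,0,183, -0.6,0,0,0,183, -1.7,0,0,0,183, -2,0,-3,0,183, -2,0,-6,0,183, -2,0,-9,0,183]'; python3 - <<'E'
from h import *
from cell import grab_frame
go([-.097,0],.10,0)
f=grab_frame("scene"); w=cloud(f); im=f["pixels"]; hsv=cv2.cvtColor(im,cv2.COLOR_BGR2HSV)
m=cv2.inRange(hsv,(3,120,60),(14,255,255)); m[:130]=0;m[:,:270]=0;m[:,350:]=0;m[235:]=0
n,l,st,c=cv2.connectedComponentsWithStats(m); i=1+np.argmax(st[1:,4]); print(st[i],c[i])
# circle fit to visible body
q=w[l==i]; q=q[np.isfinite(q[:,0])]
from scipy.optimize import least_squares
s=least_squares(lambda p:np.hypot(q[:,0]-p[0],q[:,1]-p[1])-.0205,q[:,:2].mean(0)+[.01,.02],loss="soft_l1",f_scale=.002); print("jar lane",tolane(s.x),len(q),q[:,2].max())
cv2.imwrite("pics/c.png",im)
E
```

```text
time_s: 5.4
tool_pos: [0.4138, -0.3922, 0.1099]
eef_rot: [-0.0, 0.823, -0.568, -0.001]
force: [0.9, 0.2, -0.0]
grip_width: 0.0238
finger_force: 0.0
now lane [-0.1009  0.0434] z 0.1099 head -42.9 | shift cm [3.25 2.91 0.98] roll -0.749
[325 181  20  32 328] [336.72560976 194.30487805]
jar lane [-0.05632015  0.0019832 ] 326 0.07290790650961548
```

```bash
python3 -m inch '[1,0.9,0,-0.14,183, 2,1.8,0,-0.28,183, 3.1,2.7,0,-0.42,183, 3.1,2.9,0,-0.56,183, 3.1,2.9,0,-0.7,183, 3.1,2.9,1,-0.749,183, 3.1,2.9,2,-0.749,183, 3.1,2.9,3,-0.749,183, 3.1,2.9,4,-0.749,183, 3.1,2.9,4,-0.749,183]'; python3 - <<'E'
from h import *
go([-.1,0],.018,0)
E
```

```text
time_s: 6.45
tool_pos: [0.3974, -0.4315, 0.067]
eef_rot: [-0.001, 0.974, -0.228, -0.002]
force: [-0.3, -0.1, 0.2]
grip_width: 0.0242
finger_force: 0.0
now lane [-0.0983  0.001 ] z 0.067 head -0.1 | shift cm [-0.16  0.11  4.9 ] roll -0.001
```

```bash
python3 -m inch '[-0.1,0.11,1.2,0,183, -0.1,0.11,2.4,0,183, -0.1,0.11,3.6,0,183, -0.1,0.11,4.8,0,183, -0.1,0.11,4.8,0,183, 0.4,0.11,4.8,0,183, 0.8,0.11,4.8,0,183, 1.2,0.11,4.8,0,183, 1.6,0.11,4.8,0,183, 2.0,0.11,4.8,0,183]'; cat > look.py <<'E'
from h import *
from cell import grab_frame
from scipy.optimize import least_squares
go([-.0545,0],.019,0)
f=grab_frame("scene"); w=cloud(f); im=f["pixels"]; hsv=cv2.cvtColor(im,cv2.COLOR_BGR2HSV)
m=cv2.inRange(hsv,(3,120,60),(14,255,255)); m[:130]=0;m[:,:270]=0;m[:,370:]=0;m[235:]=0
n,l,st,c=cv2.connectedComponentsWithStats(m); i=1+np.argmax(st[1:,4]); print(st[i])
q=w[l==i]; q=q[np.isfinite(q[:,0])]
s=least_squares(lambda p:np.hypot(q[:,0]-p[0],q[:,1]-p[1])-.0205,q[:,:2].mean(0)+[.01,.02],loss="soft_l1",f_scale=.002); print("jar lane",tolane(s.x),len(q),q[:,2].max())
cv2.imwrite("pics/look.png",im)
E
python3 look.py
```

```text
time_s: 7.45
tool_pos: [0.416, -0.4428, 0.0217]
eef_rot: [-0.0, 0.974, -0.227, -0.0]
force: [-1.7, 1.6, 1.9]
grip_width: 0.0243
finger_force: 1.1
now lane [-0.0766 -0.001 ] z 0.0217 head -0.0 | shift cm [ 2.21 -0.1   0.27] roll -0.001
[329 181  20  32 323]
jar lane [-0.04809622  0.00012327] 320 0.09774455552100941
```

```bash
python3 -m inch '[0.1,0,0.3,0,183, 0.4,-0.1,0.3,0,183, 0.7,-0.1,0.3,0,183, 1.0,-0.1,0.3,0,183, 1.3,-0.1,0.3,0,183, 1.6,-0.1,0.3,0,183, 1.8,-0.1,0.3,0,183, 1.9,-0.1,0.3,0,183, 2.0,-0.1,0.3,0,183, 2.0,-0.1,0.3,0,183]'; python3 look.py
```

```text
time_s: 8.5
tool_pos: [0.4342, -0.4509, 0.0183]
eef_rot: [0.0, 0.974, -0.228, 0.0]
force: [-0.7, 0.2, -0.0]
grip_width: 0.024
finger_force: 0.3
now lane [-0.0567 -0.0002] z 0.0183 head -0.1 | shift cm [ 0.22 -0.02 -0.07] roll -0.001
[338 180  22  33 316]
jar lane [-2.79284809e-02 -8.57403201e-06] 315 0.0979744335859225
```

```bash
python3 - <<'E'
import cv2
a=cv2.imread("pics/look.png")[130:260,260:430]; cv2.imwrite("pics/d.png",cv2.resize(a,None,fx=4,fy=4,interpolation=cv2.INTER_CUBIC))
E
```

```text
(no output)
```

View pics/d.png

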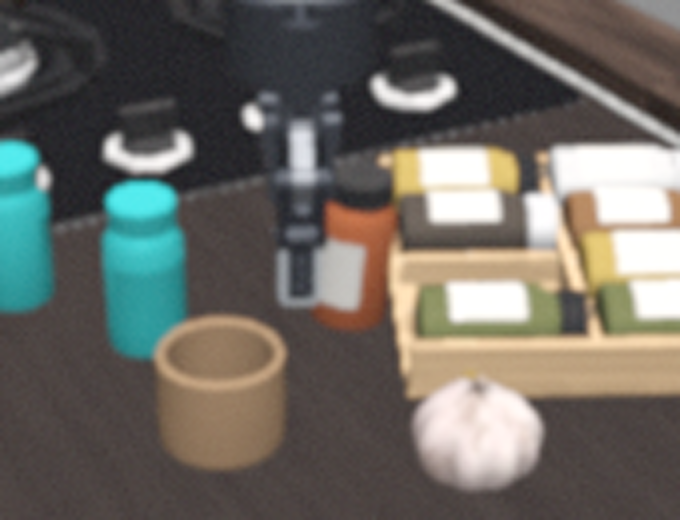

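The jar stands upright at (355,250) in the crop, right against the insert's front edge and in line with the empty lane. I'll cross-check the lane line from the scene camera while backing off and rising.

```bash
python3 -m inch '[-0.5,0,0,0,183, -1.2,0,0,0,183, -1.2,0,-1,0,183, -1.2,0,-2,0,183, -1.2,0,-3,0,183, -1.2,0,-4,0,183, -1.2,0,-4.9,0,183, -1.2,0,-4.9,0,183, -1.2,0,-4.9,0,183, -1.2,0,-4.9,0,183]'; python3 look.py; python3 - <<'E'
from h import *
for n in("top0","scene0"):
    f=load(n+".npz"); w=cloud(f); l=np.stack([(w[...,:2]-E0)@X,(w[...,:2]-E0)@Y],-1)
    # empty-lane walls: divider/rail tops 15..24 mm high, plus lane floor extent
    for lo,hi in((.001,.009),(.014,.026)):
        m=(w[...,2]>lo)&(w[...,2]<hi)&(l[...,0]>.01)&(l[...,0]<.075)&(np.abs(l[...,1])<.04)&(f["pixels"][...,2]>110)
        y=np.sort(l[m][:,1]); print(n,lo,len(y),np.histogram(y,np.arange(-.04,.041,.004))[0],np.percentile(y,[2,98]).round(4))
    m=(w[...,2]>.012)&(w[...,2]<.06)&(np.abs(l[...,0]-.09)<.13)&(np.abs(l[...,1]-.0255)<.115)
    print(cv2.minAreaRect(w[m][:,:2].astype(np.float32)), np.percentile(l[m],[.2,99.8],axis=0))
E
```

```text
time_s: 9.55
tool_pos: [0.423, -0.4451, 0.0667]
eef_rot: [-0.0, 0.974, -0.228, -0.0]
force: [-0.4, -0.6, -0.0]
grip_width: 0.0241
finger_force: 0.0
now lane [-0.0692  0.0001] z 0.0667 head -0.0 | shift cm [1.48 0.01 4.77] roll -0.001
[337 181  19  32 328]
jar lane [-0.03117012 -0.00010022] 328 0.07446621978542178
top0 0.001 704 [ 0  1 28  0 27 53 61 56 53 54 59 60 55 51 52 48  0 32 14  0] [-0.0289  0.032 ]
top0 0.014 169 [ 0  0 14 55 14  0  0  0  0  0  0  0  0  0  0 34 47  4  1  0] [-0.0283  0.0304]
((0.5784031748771667, -0.4934401512145996), (0.21275968849658966, 0.19502681493759155), 63.74285125732422) [[-0.00402282 -0.08058621]
 [ 0.18741628  0.13058906]]
scene0 0.001 51 [ 0  0  0  0  0  0  0  0  0  0  0  0  0  0  0 43  8  0  0  0] [0.0214 0.0256]
scene0 0.014 157 [ 0  0  0  0  0  0  0  0  0  0  0  0  0  0  3 86 30 25 12  1] [0.0202 0.0352]
((0.5774065852165222, -0.49660801887512207), (0.2140933722257614, 0.1931229680776596), 63.40007781982422) [[-0.00388747 -0.08324022]
 [ 0.18749588  0.12505365]]
```

Both views agree on the lane's middle line to about 1 mm. Now I'll tip the jar with a push at 66 mm height.

```bash
python3 -m inch '[0.6,0,0,0,183, 1.1,0,0,0,183, 1.5,0,0,0,183, 1.9,0,0,0,183, 2.3,0,0,0,183, 2.7,0,0,0,183, 3.1,0,0,0,183, 3.5,0,0,0,183, 3.9,0,0,0,183, 4.2,0,0,0,183]'; python3 look.py;  python3 - <<'E'
import cv2
a=cv2.imread("pics/look.png")[130:260,260:430]; cv2.imwrite("pics/e.png",cv2.resize(a,None,fx=4,fy=4,interpolation=cv2.INTER_CUBIC))
E
```

```text
time_s: 10.6
tool_pos: [0.4613, -0.4643, 0.0673]
eef_rot: [0.0, 0.974, -0.228, 0.0]
force: [-0.7, 0.0, -0.0]
grip_width: 0.0241
finger_force: 0.0
now lane [-0.0264 -0.0002] z 0.0673 head -0.0 | shift cm [-2.81 -0.02  4.83] roll -0.001
[340 177  30  33 263]
jar lane [-0.01733427 -0.00285959] 260 0.07900330955670726
```

View pics/e.png

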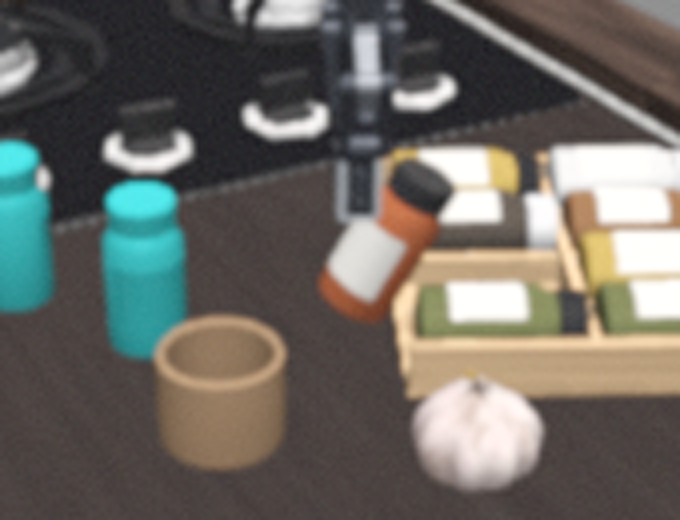

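The jar is caught mid-fall, cap at (420,190) and leaning along the lane. I'll follow through a little, then back off high.

```bash
python3 -m inch '[0.4,0,0,0,183, 0.8,0,0,0,183, 0.8,0,0,0,183, 0.8,0,0,0,183, 0.8,0,0,0,183, 0,0,-0.5,0,220, -1.5,0,-0.5,0,255, -3,0,-0.5,0,255, -4.5,0,-0.5,0,255, -4.5,0,-0.5,0,255]';  python3 - <<'E'
from h import *
from cell import grab_frame
go([-.03,0],.022,0)
b=grab_frame("top"); cv2.imwrite("pics/x.png",b["pixels"])
a=grab_frame("scene"); w=cloud(a); l=np.stack([(w[...,:2]-E0)@X,(w[...,:2]-E0)@Y],-1)
hsv=cv2.cvtColor(a["pixels"],cv2.COLOR_BGR2HSV); m=(cv2.inRange(hsv,(3,120,60),(14,255,255))>0)&(np.abs(l[...,0]-.02)<.07)&(np.abs(l[...,1])<.03)&(w[...,2]<.08)
print(m.sum(),np.percentile(np.c_[l[m],w[m][:,2]],[2,50,98],axis=0).round(4))
cv2.imwrite("pics/f.png",cv2.resize(np.hstack([a["pixels"][130:260,270:420],b["pixels"][80:210,240:390]]),None,fx=2.6,fy=2.6,interpolation=cv2.INTER_CUBIC))
E
```

```text
time_s: 11.65
tool_pos: [0.419, -0.4431, 0.0723]
eef_rot: [-0.0, 0.974, -0.228, -0.001]
force: [-0.0, 0.3, -0.6]
grip_width: -0.0004
finger_force: 0.0
now lane [-0.0737  0.0001] z 0.0723 head -0.1 | shift cm [4.38 0.   5.02] roll -0.002
193 [[-0.0144 -0.0224  0.0146]
 [-0.0054 -0.0137  0.0374]
 [ 0.0553  0.0108  0.0453]]
```

View pics/f.png

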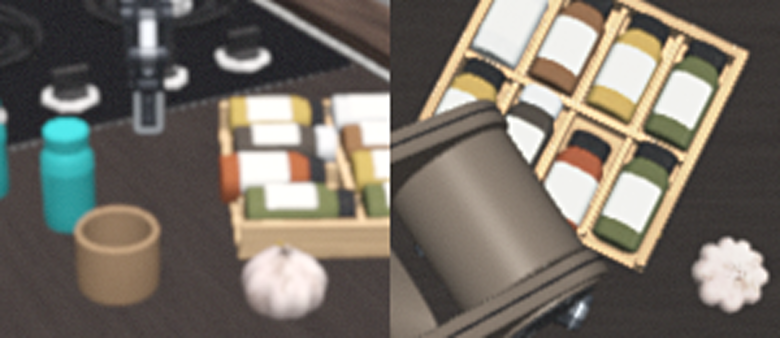

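The jar lies in the empty lane, lid to the back at (590,145) in the crop, its bottom sticking out about 12 mm. Next I'll push the bottom with shut fingers.

```bash
python3 -m inch '[1,0,1,0,255, 2,0,2,0,255, 2.4,0,3,0,255, 2.4,0,4,0,255, 2.4,0,5.4,0,255, 2.4,0,5.4,0,255, 3,0,5.4,0,255, 3.5,0,5.4,0,255, 4,0,5.4,0,255, 4.2,0,5.4,0,255]'; python3 -c "
from h import *
go([-.011,0],.018,0)"
```

```text
time_s: 12.75
tool_pos: [0.4592, -0.4636, 0.0192]
eef_rot: [0.001, 0.974, -0.227, 0.001]
force: [-0.3, -0.3, -1.0]
grip_width: 0.0001
finger_force: 0.0
now lane [-0.0286 -0.0005] z 0.0192 head -0.0 | shift cm [ 1.76 -0.05  0.13] roll -0.001
```

```bash
python3 -m inch '[0.3,0,0.1,0,255, 0.5,0,0.1,0,255, 0.7,0,0.1,0,255, 0.9,0,0.1,0,255, 1.1,0,0.1,0,255, 1.3,0,0.1,0,255, 1.4,0,0.1,0,255, 1.5,0,0.1,0,255, 1.5,0,0.1,0,255, 1.5,0,0.1,0,255]'; python3 -c "
from h import *
go([-.011,0],.018,0)"
```

```text
time_s: 13.75
tool_pos: [0.4719, -0.4695, 0.0173]
eef_rot: [0.0, 0.974, -0.228, 0.0]
force: [-0.7, 0.5, -0.3]
grip_width: -0.0001
finger_force: 0.2
now lane [-0.0146 -0.0002] z 0.0173 head -0.1 | shift cm [ 0.36 -0.02 -0.07] roll -0.001
```

```bash
python3 -m inch '[0.1,0,0,0,255, 0.15,0,0,0,255, 0.2,0,0,0,255, 0.25,0,0,0,255, 0.3,0,0,0,255, 0.35,0,0,0,255, 0.4,0,0,0,255, 0.4,0,0,0,255, 0.4,0,0,0,255, 0.4,0,0,0,255]'; python3 -c "
from h import *
go([-.011,0],.018,0)"
```

```text
time_s: 14.75
tool_pos: [0.4754, -0.4712, 0.0173]
eef_rot: [0.0, 0.974, -0.228, 0.0]
force: [-0.9, 1.2, 0.8]
grip_width: -0.0002
finger_force: 0.2
now lane [-0.0107 -0.0002] z 0.0173 head -0.1 | shift cm [-0.03 -0.02 -0.07] roll -0.001
```

```bash
python3 -m inch '[0.05,0,0,0,255, 0.1,0,0,0,255, 0.15,0,0,0,255, 0.2,0,0,0,255, 0.2,0,0,0,255, 0.2,0,0,0,255, 0.2,0,0,0,255, 0.2,0,0,0,255, 0.2,0,0,0,255, 0.2,0,0,0,255]'; python3 -c "
from h import *
go([-.011,0],.018,0)"
```

```text
time_s: 15.75
tool_pos: [0.4762, -0.4716, 0.0173]
eef_rot: [-0.001, 0.974, -0.227, -0.001]
force: [-4.8, 1.7, 2.0]
grip_width: -0.0
finger_force: 2.6
now lane [-0.0098 -0.0002] z 0.0173 head -0.0 | shift cm [-0.12 -0.02 -0.07] roll -0.001
```

The force rises to 5 N at about the expected position, so the lid has met the rail. I'll back off and check.

```bash
python3 -m inch '[-0.3,0,0,0,255, -1,0,0,0,255, -2,0,0,0,255, -2.5,0,-1,0,255, -2.5,0,-4,0,255, -2.5,0,-8,0,255, -2.5,0,-12,0,255, -6,0,-15,0,255, -10,0,-15,0,255, -12,0,-15,0,255]'; python3 - <<'E'
from h import *
from cell import grab_frame
b=grab_frame("top"); a=grab_frame("scene"); w=cloud(a); l=np.stack([(w[...,:2]-E0)@X,(w[...,:2]-E0)@Y],-1)
hsv=cv2.cvtColor(a["pixels"],cv2.COLOR_BGR2HSV); m=(cv2.inRange(hsv,(3,120,60),(14,255,255))>0)&(np.abs(l[...,0]-.02)<.07)&(np.abs(l[...,1])<.03)&(w[...,2]<.08)
print(m.sum(),np.percentile(np.c_[l[m],w[m][:,2]],[2,50,98],axis=0).round(4))
cv2.imwrite("pics/g.png",cv2.resize(np.hstack([a["pixels"][130:260,270:420],b["pixels"][80:210,240:390]]),None,fx=2.6,fy=2.6,interpolation=cv2.INTER_CUBIC))
E
```

```text
time_s: 16.75
tool_pos: [0.368, -0.4183, 0.1696]
eef_rot: [0.001, 0.974, -0.228, 0.001]
force: [0.1, 0.2, -0.9]
grip_width: 0.0003
finger_force: 0.0
156 [[ 0.0011 -0.0214  0.025 ]
 [ 0.0123 -0.0121  0.039 ]
 [ 0.0713  0.004   0.0453]]
```

View pics/g.png

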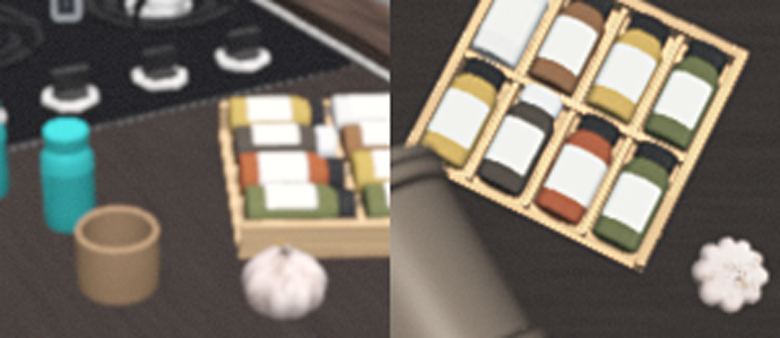

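The red jar lies fully in the third lane at about (578,175) in the crop, lid at the cross rail and in line with its neighbours. Everything else looks undisturbed.

```bash
python3 -c "
from cell import job_done
print(job_done())"
```

```text
the job is handed in; nothing more can be done
None
```

The red jar lies in the empty third lane with its lid against the cross rail and its bottom behind the front edge, nothing else looked disturbed in the last pictures, and the job is handed in at about 17 s (no verdict was returned).

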